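# Slide a log slice under the drilling jig

### The job

With the fingertips only, push the thin pale log slice, about 11 cm across and just right for the passage, flat along the bench into the open end of the wooden drilling jig, under its low bridge, until it rests against both faces of the blue V-stop, so that its centre lies under the guide hole. Do not lift, tip or carry the slice, and leave everything else on the bench where it is; then take the hand away.

Things in the scene. Friction and masses are not known exactly. Their poses are not given: they have to be found in the camera images.
- slice_center (a point): centre (half-way up) of the thin pale log slice with dark bark: a plain round disc 110 mm across and 20 mm thick, about 0.1 kg, lying loose and flat on the bench; its turn about the vertical does not matter
- slice: the same thin slice; origin at the centre of its underside, z up through its flat faces
- jig: brown wooden drilling jig, fixed. Origin on the bench under the guide hole; passage along its own +y (open end -y, V-stop +y), z up, no floor of its own. Bridge bar 164 mm along x, y from -20 to 20 mm, underside 25, top 41 mm above the bench (5 mm headroom). Side rails 25 mm high, inner faces at x = -62 and 62 mm, outer 82 mm, y from -20 to 80 mm; a back rail ends at y = 94 mm
- guide (a point): point on the axis of the brass-rimmed 12 mm guide hole in the middle of the bar, 10 mm above the bench: where the slice's centre belongs. Seated, the slice's near edge stands 35 mm out in front of the bar
- v_stop (a point): middle of the blue V-stop, 60 mm beyond the guide hole along the jig's +y, 10 mm above the bench. Stop 25 mm high, two faces, each square to a line 40 degrees off +y; a slice touching both has its centre exactly under the guide hole
- thick_slice: bystander: thick brown-faced log slice, upright cylinder 90 mm across and 45 mm high; too tall for the jig. It and the thin slice may stand in either place. Origin: centre of its underside
- small_slice: bystander: small brown-faced log slice, 68 mm across, 15 mm high. Origin: centre of its underside
- big_slice: bystander: large brown log slice, 170 mm across, 32 mm high. Origin: centre of its underside
- sanding_block: bystander: sanding block wrapped in purple abrasive paper, cork ends, 67 x 112 x 34 mm (own x, y, z). Origin: centre of its underside
- rasp: bystander: rasp with a red handle, lying along its own y, 285 mm long, 28 mm high. Origin: on the bench where blade and handle meet; blade to +y
- stick: bystander: pale wooden stick with two screws, 30 x 150 x 18 mm (own x, y, z). Origin: centre of its underside
There are look-alikes about, which are no part of the job. Of the things like the slice, leave any that is red; of the rest the smaller one is meant. What is shaped like the jig but purple is not meant.

How it is judged (in metres and radians):
On the way:
1. the slice, flat on the bench, has its leading edge in the jig's open end, under the bridge (y of slice_center in the frame of jig between -0.07 and -0.012 m and x of slice_center in the frame of jig between -0.015 and 0.015 m and angle between slice's own z axis and vertical below 0.05 rad and height (world z) of slice_center between 0.007 and 0.013 m), for 0.04 s.
At the end, for the whole second after the job is handed in: The thin slice lies flat and still on the bench under the bridge, its centre within 5 mm (level) of the guide hole's axis, and each bystander is within 20 mm of where it started (horizontal distance between slice_center and guide below 0.005 m and angle between slice's own z axis and vertical below 0.05 rad and height (world z) of slice_center between 0.007 and 0.013 m and linear speed of slice below 0.01 m/s and distance of each of thick_slice, small_slice, big_slice, sanding_block, rasp, stick from where it was at the start of the episode below 0.02 m); the robot touches nothing.
It fails at once if the slice is lifted more than 8 mm (height (world z) of slice_center above 0.018 m).
It fails at once if the slice is tipped more than about 9 degrees (angle between slice's own z axis and vertical above 0.15 rad).
It fails at once if any bystander is moved more than 20 mm (distance of any of thick_slice, small_slice, big_slice, sanding_block, rasp, stick from where it was at the start of the episode above 0.02 m).
It also fails if it takes over 48 s, if anything falls off the work surface, if the arm or the gripper's body presses on something with over 40 N, if the wrist force passes 120 N, or if a joint passes its speed limit or range.

### The arm

A 6-joint arm with a two-finger parallel gripper is mounted at the origin on the work surface. World frame = base frame: x ahead of the robot, y to its left, z up, the work surface at z = 0. Lengths are in mm, angles in rad, forces in N, time in s.
With the tool pointing down it reaches from about 350 to 850 mm from the base axis. Payload 8.1 kg.
Tool frame: the origin (TCP) lies midway between the tips of the shut fingers; the grasp point (between the pads) lies 19 mm behind it; y points along the fingers, z is the direction in which the jaws open and shut, and the axes are right-handed (so a half turn about y gives the same grasp; the last joint's range is limited). The gripper opens to 85 mm and grips with 20 to 120 N. Pads are 22 mm wide; open, the fingers measure 114 mm over their backs; the gripper's body (76 mm by 85 mm) begins 54 mm behind the grasp point. The pads swing forward as they close: fully open they stand 13 mm farther back than shut.
Start: joints at [1.097, 0.13, 1.488, -0, 1.523, -0.085], TCP at [227.426, 555.232, 197.292] pointing down, gripper open.
Joint ranges: [-2.96, 2.96], [-0.89, 2.26], [0.02, 2.5], [-1.34, 4.48], [0, 2.73], [-2.66, 2.66]. Speed limits (rad/s): [2.39, 2.39, 2.79, 3.14, 3.14, 3.14].

### API

Orientations are given as a rotation vector (axis times angle).
In Python, from workcell import r gives the robot as it stands.
- The arm moves only by the tool move_arm, never from a script. Its argument "increments" is a list of rows, each a list of 7 numbers: the shift along the world's x, y, z in units of 50 mm (1.0 is 50 mm), then the turn, a rotation vector about the world's x, y, z in units of 8 degrees (1.0 is 8 degrees), then the opening, from 0 (shut) to 1 (fully open). A call has exactly 10 rows; each row shifts and turns the commanded pose from where the row before left it; what a row does not reach is not made up. A row lasts 1/10 s, in which the tool goes at most 50 mm and 8.59 degrees, less where a joint would pass 70% of its speed; a pose out of reach is approached as far as the arm can. A call is refused whole if a number of a shift passes 1 or a number of a turn 1, either way. A call with a gripper value outside its range is refused whole. The fingers move at their own pace and stop on an object; "grip_force" is the grip in N (left out, the last holds). Time passes only in rows, so rows that do not move let the fingers close, or fill a call up. It gives the time, the measured TCP pose, the force and the opening at its end, in the units of the state.
- r.sense(): the state, without advancing time (a new reading comes with each control period).
- r.camera(name): name is "scene" or "top" or "wrist"; returns the picture (384x512x3 uint8, blue, green, red); there is no depth.
- r.camera_model(name): a dict with "fx", "fy", "cx", "cy" (pixels), "cam_to_world" (4x4, takes a point from camera to world coordinates). Camera axes: x right, y down, z forward; pixel columns grow to the right and rows downward; lengths in mm; the calibration is good to about 2 mm. The wrist camera is an equidistant fisheye: a pixel r from the principal point sees the ray r / f radians off the axis. A picture is of the moment at which its call begins: read the wrist's pose just before it. camera_model takes no time and is no camera call; for the wrist camera it gives the pose at the moment of the call.
- r.sign_off(): hands the job in, once; it reports no verdict.
The state is a dict: "time": time; "qpos": joint angles; "joint_velocities": joint speeds; "joint_efforts": joint torques, N m; "tool_pos": TCP position; "ee_rot": TCP orientation; "wrist_force": force on the tool from outside, world axes, zero at the start; "moment": the same for the moment, N m; "finger_gap": opening from 0.0 (shut) to 1.0 (fully open).
Only numpy, scipy, OpenCV 4.12 (cv2) and the standard library are available. Lean on these libraries where they do the work, as an engineer would, in place of code of your own. Each camera call takes 0.05 s, during which the arm holds its last target. There are 200 camera calls.

## Working session

There is one attempt and no reset: what is moved stays moved. The work goes in short steps, Python scripts to look and compute and a tool call to move; the robot and the scene stay as the last step left them, time stands still between calls to the robot, and variables do not carry over. Pictures are saved under pics/ and viewed, about 8 in all and at most 12, crops included, and the job is handed in when it is done.

Besides the shell and the picture viewer there is one more tool, called after "Request:" as name(argument=value, ...), one argument or row to a line, values as JSON. move_arm: Moves the arm, as the interface text tells. Its arguments: {"type":"object","properties":{"increments":{"type":"array","items":{"type":"array","items":{"type":"number"}}},"grip_force":{"type":"number"}},"required":["increments"]}

```bash
mkdir -p pics; ls
python3 - <<'E'
from workcell import r
import cv2,numpy as np
for n in("top","scene"):
    im=r.camera(n); cv2.imwrite(f"pics/{n}0.png",im)
    m=r.camera_model(n); print(n,m["fx"],m["fy"],m["cx"],m["cy"],np.round(m["cam_to_world"],3).tolist())
s=r.sense(); print(s["time"],s["tool_pos"],s["ee_rot"],s["finger_gap"])
E
```

```text
pics
top 428.4049555710671 428.4049555710671 257.8482074579492 185.53035935268136 [[0.015, -0.983, 0.183, 311.331], [-1.0, -0.016, -0.005, 20.061], [0.008, -0.183, -0.983, 1229.919], [0.0, 0.0, 0.0, 1.0]]
scene 421.4413204778883 421.4413204778883 257.9051528381196 188.67191790812598 [[0.776, 0.416, -0.473, 1140.959], [0.631, -0.517, 0.579, -751.415], [-0.004, -0.748, -0.664, 881.527], [0.0, 0.0, 0.0, 1.0]]
0.1 [227.18732942 554.72322437 196.33577917] [-1.55082986  0.30542235 -0.30472584] 0.9984523392209389
```

View pics/top0.png

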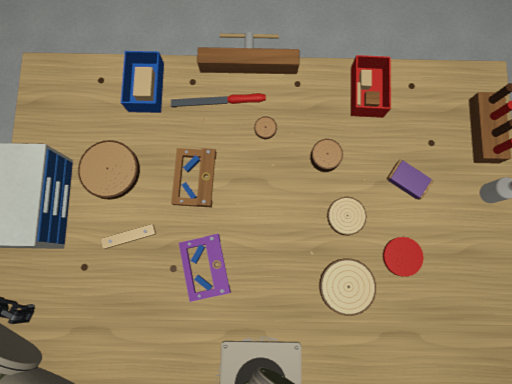

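View pics/scene0.png

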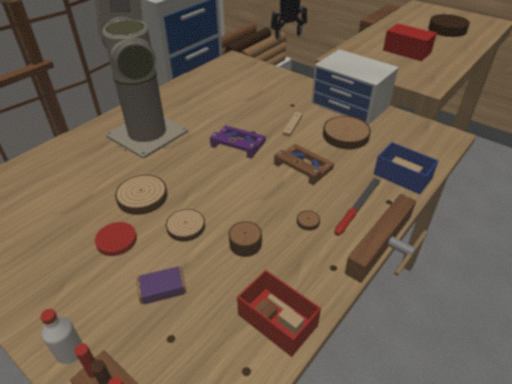

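The top view shows the pale slice at about (347,216), with the larger pale one at (348,287) and the red one at (403,257). The brown jig is at (194,178), with its bridge on the right, so the open end faces −y. Next I'll measure the slice and jig.

```bash
cat > h.py <<'E'
import numpy as np,cv2
from workcell import r
def ray(m,u,v):
    T=np.array(m["cam_to_world"]); d=T[:3,:3]@np.array([(u-m["cx"])/m["fx"],(v-m["cy"])/m["fy"],1]); return T[:3,3],d
def on(m,u,v,z):
    o,d=ray(m,u,v); return (o+d*(z-o[2])/d[2])[:2]
E
python3 - <<'E'
from h import *
im=cv2.imread("pics/top0.png"); m=r.camera_model("top")
hsv=cv2.cvtColor(im,cv2.COLOR_BGR2HSV)
print(hsv[216,340],hsv[210,352],hsv[216,300],hsv[165,206],hsv[200,206],hsv[176,206])
pale=cv2.inRange(hsv,(10,20,185),(30,105,255))
n,l,s,c=cv2.connectedComponentsWithStats(cv2.morphologyEx(pale,cv2.MORPH_CLOSE,np.ones((5,5))))
for i in range(1,n):
    if s[i,4]>200: print(s[i],c[i],on(m,*c[i],20), 'diam',2*np.sqrt(s[i,4]/np.pi)*1.22*1000/428/1)
a=cv2.resize(im[140:215,165:225],None,fx=7,fy=7,interpolation=cv2.INTER_CUBIC)
b=cv2.resize(im[190:245,320:375],None,fx=5,fy=5,interpolation=cv2.INTER_CUBIC)
o=np.zeros((525,420+275,3),np.uint8);o[:,:420]=a;o[:275,420:]=b
cv2.imwrite("pics/crop.png",o)
E
```

```text
[ 20  80 197] [ 20  81 198] [ 19 104 167] [ 14 143 134] [ 15 142 133] [ 20 100 165]
[134  67  17  28 430] [142.23953488  80.73023256] [851.22257514 365.43565741] diam 66.69685391543764
[330 198  35  35 972] [346.73045267 215.30246914] [ 455.08184771 -240.34014052] diam 100.27767440549647
[101 224  53  24 523] [127.22944551 235.89101338] [387.16574921 377.54830756] diam 73.55665398449308
[ 323  261   51   53 2135] [347.77189696 286.63887588] [ 257.55681085 -238.68291935] diam 148.61753736958335
```

View pics/crop.png

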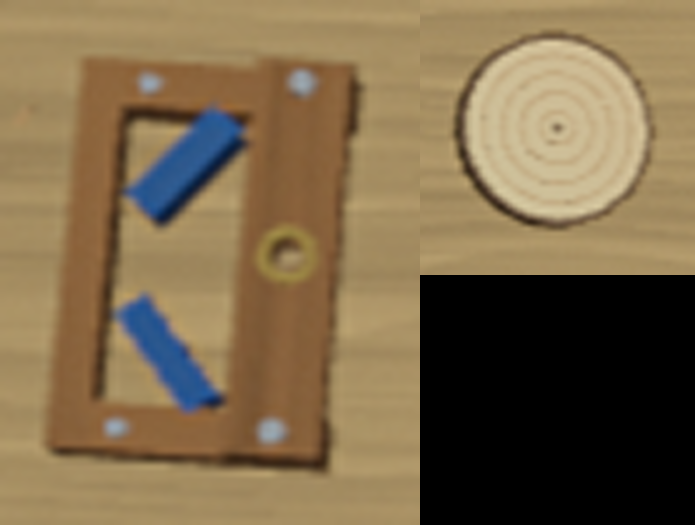

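The crop shows the jig's screws at (302,82) and (271,430), the brass rim at (288,253) and the open (bridge) side facing right. The slice's pith is at (557,127).

Run:
```python
from h import *
m=r.camera_model("top")
f=lambda x,y,z:on(m,165+(x+.5)/7-.5,140+(y+.5)/7-.5,z)
g=f(288,253,41);a=f(302,82,42);b=f(271,430,42)
print('guide',g,'screwmid',(a+b)/2,a,b,'|',np.linalg.norm(a-b))
ra=f(150,82,26);rb=f(116,427,26);print('rail screws',ra,rb,'|')
def ang(p,q):d=p-q;return np.degrees(np.arctan2(d[1],d[0]))
print('x-dir angles',ang(a,b),ang(ra,rb),'edge',ang(f(355,66,41),f(322,455,41)),ang(f(262,60,41),f(224,455,41)),'y dir',ang(ra,a),ang(rb,b))
cs=[f(355,66,41),f(322,455,41),f(262,60,41),f(224,455,41)];print('corners mid',sum(cs)/4)
s=on(m,320+(557.5-420)/5-.5,190+127.5/5-.5,20);print('slice',s)
# others
for n,u,v,z in [('thick',327,155,45),('small',265,127,15),('purplejig edge',217,236,25),('purple corner',230,292,25),('block',410,179,34),('redh',265,98,20),('reddisc',403,257,20)]: print(n,on(m,u,v,z))
```

```text
guide [558.81107977 161.64364417] screwmid [558.13757126 162.0450245 ] [630.04965713 158.47833728] [486.22548538 165.61171173] | 144.00096322839673
rail screws [633.25190317 223.19576062] [488.78312161 230.34076583] |
x-dir angles -2.83942261739204 -2.831375383094473 edge -2.785305068226815 -3.0853202667709216 y dir 87.1672903822609 87.73725151782028
corners mid [557.34586417 160.38816685]
slice [ 455.95768843 -241.12712156]
thick [ 624.20196331 -182.49863565]
small [714.44090192  -5.0756475 ]
purplejig edge [390.47441797 125.57414495]
purple corner [238.75032904  85.11522113]
block [ 560.50809354 -420.73252439]
redh [803.19482428  -3.88225161]
reddisc [ 340.55833909 -395.13189592]
```

Run:
```python
from h import *
from scipy.spatial.transform import Rotation as R
s=r.sense();T=R.from_rotvec(s["ee_rot"]);print(T.as_matrix().round(3))
a=np.radians(-2.83)
for sg in(1,-1):
    z=sg*np.array([np.cos(a),np.sin(a),0]);y=np.array([0,0,-1.]);G=R.from_matrix(np.c_[np.cross(y,z),y,z])
    print((G*T.inv()).as_rotvec(degrees=True).round(2), s["qpos"][5])
```

```text
[[ 0.925 -0.001  0.379]
 [-0.379 -0.002  0.925]
 [-0.    -1.    -0.002]]
[ 5.000e-02 -9.000e-02 -7.055e+01] -0.08542136462286415
[1.0000e-01 5.0000e-02 1.0945e+02] -0.08542136462286415
```

Request:
move_arm(
  increments=[
    [0.45, -0.6, 0, 0, 0, -0.3, 0.75],
    [0.45, -0.6, 0, 0, 0, -0.3, 0.75],
    [0.45, -0.6, 0, 0, 0, -0.3, 0.75],
    [0.45, -0.6, 0, 0, 0, -0.3, 0.75],
    [0.45, -0.6, 0, 0, 0, -0.3, 0.75],
    [0.45, -0.6, 0, 0, 0, -0.3, 0.75],
    [0.45, -0.6, 0, 0, 0, -0.3, 0.75],
    [0.45, -0.6, 0, 0, 0, -0.3, 0.75],
    [0.45, -0.6, 0, 0, 0, -0.3, 0.75],
    [0.45, -0.6, 0, 0, 0, -0.3, 0.75],
  ],
)

```text
time: 1.1
tool_pos: [452.9, 253.8, 196.9]
ee_rot: [-1.477, 0.633, -0.632]
wrist_force: [0.1, 0.7, -0.0]
finger_gap: 0.746
```

Request:
move_arm(
  increments=[
    [0, -0.6, 0, 0, 0, -0.3, 0.75],
    [0, -0.6, 0, 0, 0, -0.3, 0.75],
    [0, -0.6, 0, 0, 0, -0.3, 0.75],
    [0, -0.6, 0, 0, 0, -0.3, 0.75],
    [0, -0.6, 0, 0, 0, -0.3, 0.75],
    [0, -0.6, 0, 0, 0, -0.3, 0.75],
    [0, -0.6, 0, 0, 0, -0.3, 0.75],
    [0, -0.6, 0, 0, 0, -0.3, 0.75],
    [0, -0.6, 0, 0, 0, -0.3, 0.75],
    [0, -0.6, 0, 0, 0, -0.3, 0.75],
  ],
)

```text
time: 2.1
tool_pos: [452.0, -45.9, 196.9]
ee_rot: [-1.352, 0.954, -0.953]
wrist_force: [-0.1, 0.0, -0.5]
finger_gap: 0.751
```

Request:
move_arm(
  increments=[
    [0, -0.6, 0, 0, 0, -0.3, 0.75],
    [0, -0.6, 0, 0, 0, -0.3, 0.75],
    [0, -0.6, 0, 0, 0, -0.3, 0.75],
    [0, -0.6, 0, 0, 0, -0.3, 0.75],
    [0, -0.6, 0, 0, 0, -0.3, 0.75],
    [0, -0.6, 0, 0, 0, -0.3, 0.75],
    [0, -0.6, 0, 0, 0, -0.3, 0.75],
    [0, -0.6, 0, 0, 0, -0.3, 0.75],
    [0, -0.6, 0, 0, 0, -0.3, 0.75],
    [0, 0, 0, 0, 0, -0.12, 0.75],
  ],
)

```text
time: 3.1
tool_pos: [451.5, -317.7, 196.5]
ee_rot: [-1.184, 1.25, -1.249]
wrist_force: [0.3, 0.5, -0.2]
finger_gap: 0.752
```

Request:
move_arm(
  increments=[
    [0, 0, -0.45, 0, 0, 0, 0.75],
    [0, 0, -0.45, 0, 0, 0, 0.75],
    [0, 0, -0.45, 0, 0, 0, 0.75],
    [0, 0, -0.45, 0, 0, 0, 0.75],
    [0, 0, -0.45, 0, 0, 0, 0.75],
    [0, 0, -0.45, 0, 0, 0, 0.75],
    [0, 0, -0.45, 0, 0, 0, 0.75],
    [0, 0, -0.4, 0, 0, 0, 0.75],
    [0, 0, -0.15, 0, 0, 0, 0.75],
    [0, 0, 0, 0, 0, 0, 0.75],
  ],
)

```text
time: 4.1
tool_pos: [451.4, -313.4, 10.9]
ee_rot: [-1.186, 1.248, -1.243]
wrist_force: [0.2, -0.0, 0.3]
finger_gap: 0.75
```

Run:
```python
from h import *
m=r.camera_model("wrist"); im=r.camera("wrist"); sc=r.camera("scene")
print(m["fx"],m["cx"],m["cy"],np.round(m["cam_to_world"],3).tolist())
o=np.vstack([im]) ; c=cv2.resize(sc[160:320,80:293],(512,384),interpolation=cv2.INTER_CUBIC)
o=np.hstack([im[:, :],c]); o=cv2.resize(o,(800,300)); cv2.imwrite("pics/w1.png",o)
```

```text
297.3186396354542 256.9397056707757 191.30732127973886 [[0.999, -0.046, -0.017, 456.585], [-0.049, -0.951, -0.304, -235.785], [-0.002, 0.304, -0.953, 187.178], [0.0, 0.0, 0.0, 1.0]]
```

View pics/w1.png

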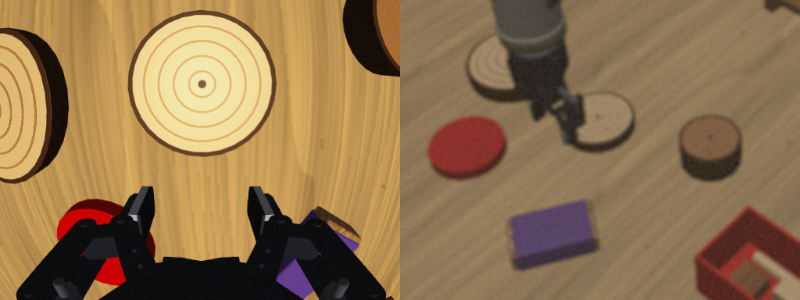

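The wrist view shows the pith centred between the fingertips, at (202,84) against a tip midpoint of (200,190). I'll lower to about z = 4 and start pushing in the cradle of the two fingers.

Request:
move_arm(
  increments=[
    [0, 0, -0.14, 0, 0, 0, 0.75],
    [0, 0.15, 0, 0, 0, 0, 0.75],
    [0, 0.15, 0, 0, 0, 0, 0.75],
    [0.03, 0.2, 0, 0, 0, 0, 0.75],
    [0.07, 0.2, 0, 0, 0, 0, 0.75],
    [0.07, 0.2, 0, 0, 0, 0, 0.75],
    [0.07, 0.2, 0, 0, 0, 0, 0.75],
    [0.07, 0.2, 0, 0, 0, 0, 0.75],
    [0.07, 0.2, 0, 0, 0, 0, 0.75],
    [0.07, 0.2, 0, 0, 0, 0, 0.75],
  ],
)

```text
time: 5.2
tool_pos: [475.2, -228.9, 5.3]
ee_rot: [-1.185, 1.245, -1.245]
wrist_force: [-0.4, -0.5, -0.4]
finger_gap: 0.749
```

```bash
cat >> h.py <<'E'
from scipy.optimize import least_squares
def won(m,u,v,z):
    T=np.array(m["cam_to_world"]);x,y=u-m["cx"],v-m["cy"];q=np.hypot(x,y);t=q/m["fx"]
    d=T[:3,:3]@np.array([np.sin(t)*x/q,np.sin(t)*y/q,np.cos(t)]);o=T[:3,3];return (o+d*(z-o[2])/d[2])[:2]
def slice_w(tag):
    m=r.camera_model("wrist");im=r.camera("wrist");cv2.imwrite(f"pics/{tag}.png",im)
    hsv=cv2.cvtColor(im,cv2.COLOR_BGR2HSV)
    k=cv2.inRange(hsv,(15,30,200),(35,140,255));k=cv2.morphologyEx(k,cv2.MORPH_OPEN,np.ones((5,5)))
    cs,_=cv2.findContours(k,cv2.RETR_EXTERNAL,cv2.CHAIN_APPROX_NONE)
    for c in cs:
        if cv2.contourArea(c)>3000:
            p=np.array([won(m,*q[0],20) for q in c])
            f=least_squares(lambda a:np.hypot(p[:,0]-a[0],p[:,1]-a[1])-a[2],[*p.mean(0),50],loss="soft_l1").x
            print('circle',f.round(1),'area',cv2.contourArea(c))
    return m,im
E
python3 - <<'E'
from h import *
slice_w("w2"); print(r.sense()["tool_pos"])
E
```

```text
circle [ 249.3 -240.2   60. ] area 4262.5
circle [ 462.  -238.3   47.2] area 15667.0
[ 475.57751167 -227.54243167    5.16733551]
```

View pics/w2.png

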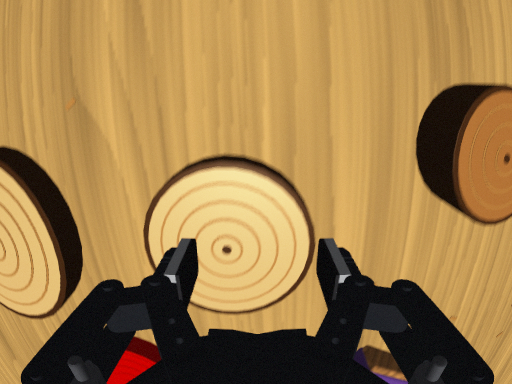

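The fingertips look to be over or beside the slice rather than behind it. The pith is at (227,250) and the tips at (187,240) and (327,240). I'll check the geometry.

Run:
```python
from h import *
m=r.camera_model("wrist")
print('pith',won(m,227,250,20))
for z in (10,20,30): print(z,[won(m,*p,z).round(1).tolist() for p in((178,240),(195,240),(318,240),(334,240),(145,235),(313,235))])
print(r.sense()["wrist_force"],r.sense()["moment"])
sc=r.camera("scene");cv2.imwrite("pics/s2.png",cv2.resize(sc[180:270,130:250],None,fx=5,fy=5,interpolation=cv2.INTER_CUBIC))
```

```text
pith [ 457.47559552 -238.57426857]
10 [[423.9, -235.8], [435.5, -236.0], [516.0, -240.0], [526.9, -240.8], [400.8, -231.8], [512.6, -236.0]]
20 [[427.2, -230.8], [438.2, -231.0], [513.9, -234.7], [524.2, -235.5], [405.5, -227.0], [510.7, -231.0]]
30 [[430.5, -225.7], [440.8, -226.0], [511.9, -229.4], [521.5, -230.2], [410.1, -222.2], [508.8, -226.0]]
[ 0.37145562  1.22271325 -0.03049593] [ 0.03867843 -0.01120924  0.01223801]
```

View pics/s2.png

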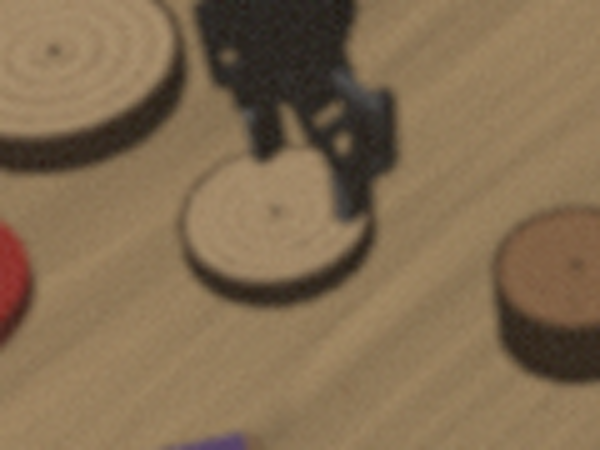

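Request:
move_arm(
  increments=[
    [0, 0, 0.5, 0, 0, 0, 0.75],
    [0, 0, 0.7, 0, 0, 0, 0.75],
    [-0.1, -0.4, 0, 0, 0, 0, 0.75],
    [-0.1, -0.4, 0, 0, 0, 0, 0.75],
    [-0.1, -0.4, 0, 0, 0, 0, 0.75],
    [-0.1, -0.4, 0, 0, 0, 0, 0.75],
    [-0.04, -0.28, 0, 0, 0, 0, 0.75],
    [0, 0, -0.6, 0, 0, 0, 0.75],
    [0, 0, -0.4, 0, 0, 0, 0.75],
    [0, 0, 0, 0, 0, 0, 0.75],
  ],
)

```text
time: 6.3
tool_pos: [450.5, -322.0, 11.7]
ee_rot: [-1.186, 1.251, -1.241]
wrist_force: [-0.7, 2.0, -0.5]
finger_gap: 0.749
```

Request:
move_arm(
  increments=[
    [0, 0, -0.1, 0, 0, 0, 0.75],
    [0, 0, -0.06, 0, 0, 0, 0.75],
    [0, 0, -0.04, 0, 0, 0, 0.75],
    [0, 0, -0.04, 0, 0, 0, 0.75],
    [0, 0, 0, 0, 0, 0, 0.75],
    [0, 0, 0, 0, 0, 0, 0.75],
    [0, 0, 0, 0, 0, 0, 0.75],
    [0, 0, 0, 0, 0, 0, 0.75],
    [0, 0, 0, 0, 0, 0, 0.75],
    [0, 0, 0, 0, 0, 0, 0.75],
  ],
)

```text
time: 7.3
tool_pos: [453.0, -323.8, 3.4]
ee_rot: [-1.185, 1.246, -1.246]
wrist_force: [0.2, -0.8, -0.4]
finger_gap: 0.753
```

Run:
```python
from h import *
s=r.sense();print(s["tool_pos"])
slice_w("w3")
```

```text
[ 452.95373268 -323.80220466    3.35711112]
circle [ 456.6 -240.1   50.4] area 26525.5
```

View pics/w3.png

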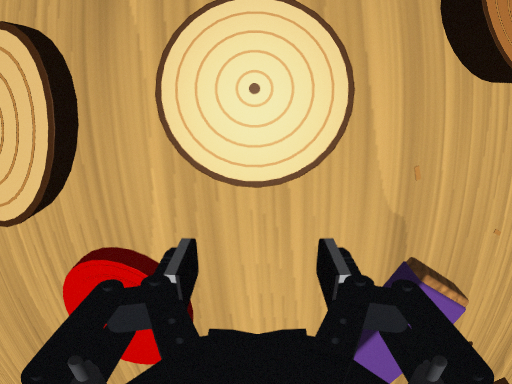

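The slice is unmoved at (456.6,−240.1), so the fingers passed over it. Next I'll feel for the bench to find the true tip height.

Request:
move_arm(
  increments=[
    [0, 0, -0.02, 0, 0, 0, 0.75],
    [0, 0, -0.02, 0, 0, 0, 0.75],
    [0, 0, -0.02, 0, 0, 0, 0.75],
    [0, 0, -0.02, 0, 0, 0, 0.75],
    [0, 0, -0.02, 0, 0, 0, 0.75],
    [0, 0, -0.02, 0, 0, 0, 0.75],
    [0, 0, -0.02, 0, 0, 0, 0.75],
    [0, 0, -0.02, 0, 0, 0, 0.75],
    [0, 0, 0, 0, 0, 0, 0.75],
    [0, 0, 0, 0, 0, 0, 0.75],
  ],
)

```text
time: 8.35
tool_pos: [452.9, -323.8, -4.7]
ee_rot: [-1.185, 1.246, -1.246]
wrist_force: [-1.1, 0.2, -1.1]
finger_gap: 0.75
```

Request:
move_arm(
  increments=[
    [0, 0, -0.02, 0, 0, 0, 0.75],
    [0, 0, -0.02, 0, 0, 0, 0.75],
    [0, 0, -0.02, 0, 0, 0, 0.75],
    [0, 0, -0.02, 0, 0, 0, 0.75],
    [0, 0, -0.02, 0, 0, 0, 0.75],
    [0, 0, 0, 0, 0, 0, 0.75],
    [0, 0, 0, 0, 0, 0, 0.75],
    [0, 0, 0, 0, 0, 0, 0.75],
    [0, 0, 0, 0, 0, 0, 0.75],
    [0, 0, 0, 0, 0, 0, 0.75],
  ],
)

```text
time: 9.35
tool_pos: [453.0, -323.8, -9.6]
ee_rot: [-1.185, 1.245, -1.246]
wrist_force: [0.4, -0.1, -0.2]
finger_gap: 0.751
```

Request:
move_arm(
  increments=[
    [0, 0, -0.02, 0, 0, 0, 0.75],
    [0, 0, -0.02, 0, 0, 0, 0.75],
    [0, 0, -0.02, 0, 0, 0, 0.75],
    [0, 0, 0, 0, 0, 0, 0.75],
    [0, 0, 0, 0, 0, 0, 0.75],
    [0, 0, 0, 0, 0, 0, 0.75],
    [0, 0, 0, 0, 0, 0, 0.75],
    [0, 0.05, 0, 0, 0, 0, 0.75],
    [0, 0.1, 0, 0, 0, 0, 0.75],
    [0, 0.1, 0, 0, 0, 0, 0.75],
  ],
)

```text
time: 10.35
tool_pos: [452.9, -310.8, -12.7]
ee_rot: [-1.185, 1.246, -1.246]
wrist_force: [0.6, 0.7, 0.5]
finger_gap: 0.749
```

Run:
```python
from h import *
sc=r.camera("scene");s=r.sense();print(s["tool_pos"],s["wrist_force"])
m,im=slice_w("w4")
c=cv2.resize(sc[180:270,130:250],None,fx=4,fy=4,interpolation=cv2.INTER_CUBIC)
cv2.imwrite("pics/s4.png",c)
```

```text
[ 452.80068049 -309.93979169  -12.9225872 ] [ 0.09078015  1.11497937 -0.48916861]
circle [ 456.5 -240.    50.4] area 32052.0
```

View pics/s4.png

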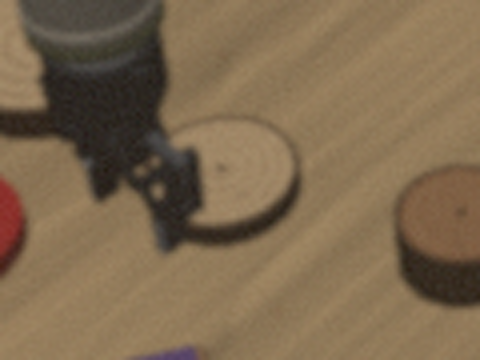

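Run:
```python
from h import *
m=r.camera_model("scene");T=np.linalg.inv(np.array(m["cam_to_world"]))
for x in(485,492):
  for y in (-321,-310,-299):
    o=[]
    for z in(0,8,16):
        p=T@[x,y,z,1];o.append(((m["cx"]+m["fx"]*p[0]/p[2]-129.5)*4,(m["cy"]+m["fy"]*p[1]/p[2]-179.5)*4))
    print(x,y,np.round(o,0).tolist())
```

```text
485 -321 [[169.0, 277.0], [167.0, 269.0], [166.0, 261.0]]
485 -310 [[181.0, 267.0], [179.0, 259.0], [178.0, 252.0]]
485 -299 [[193.0, 258.0], [191.0, 250.0], [190.0, 242.0]]
492 -321 [[176.0, 282.0], [174.0, 274.0], [173.0, 266.0]]
492 -310 [[188.0, 272.0], [186.0, 264.0], [185.0, 257.0]]
492 -299 [[200.0, 262.0], [198.0, 255.0], [197.0, 247.0]]
```

Request:
move_arm(
  increments=[
    [0, -0.1, -0.02, 0, 0, 0, 0.75],
    [0, -0.1, -0.02, 0, 0, 0, 0.75],
    [0, 0, -0.02, 0, 0, 0, 0.75],
    [0, 0, -0.02, 0, 0, 0, 0.75],
    [0, 0, -0.02, 0, 0, 0, 0.75],
    [0, 0, -0.02, 0, 0, 0, 0.75],
    [0, 0, 0, 0, 0, 0, 0.75],
    [0, 0, 0, 0, 0, 0, 0.75],
    [0, 0, 0, 0, 0, 0, 0.75],
    [0, 0, 0, 0, 0, 0, 0.75],
  ],
)

```text
time: 11.45
tool_pos: [453.0, -321.3, -18.6]
ee_rot: [-1.185, 1.245, -1.246]
wrist_force: [-0.3, 0.7, -0.4]
finger_gap: 0.752
```

Request:
move_arm(
  increments=[
    [0, 0, -0.02, 0, 0, 0, 0.75],
    [0, 0, -0.02, 0, 0, 0, 0.75],
    [0, 0, -0.02, 0, 0, 0, 0.75],
    [0, 0, -0.02, 0, 0, 0, 0.75],
    [0, 0, 0, 0, 0, 0, 0.75],
    [0, 0, 0, 0, 0, 0, 0.75],
    [0, 0, 0, 0, 0, 0, 0.75],
    [0, 0, 0, 0, 0, 0, 0.75],
    [0, 0, 0, 0, 0, 0, 0.75],
    [0, 0, 0, 0, 0, 0, 0.75],
  ],
)

```text
time: 12.45
tool_pos: [453.0, -321.3, -22.7]
ee_rot: [-1.185, 1.246, -1.246]
wrist_force: [0.2, -0.8, 0.0]
finger_gap: 0.748
```

Still no bench contact at a TCP reading of −22.7, so the tips sit well above the reported TCP. From the pictures they should now be at roughly 6–12 mm. I'll try the push.

Request:
move_arm(
  increments=[
    [0, 0.1, 0, 0, 0, 0, 0.75],
    [0, 0.15, 0, 0, 0, 0, 0.75],
    [0, 0.15, 0, 0, 0, 0, 0.75],
    [0, 0.15, 0, 0, 0, 0, 0.75],
    [0, 0.15, 0, 0, 0, 0, 0.75],
    [0.02, 0.15, 0, 0, 0, 0, 0.75],
    [0.03, 0.15, 0, 0, 0, 0, 0.75],
    [0.03, 0.15, 0, 0, 0, 0, 0.75],
    [0.03, 0.1, 0, 0, 0, 0, 0.75],
    [0, 0, 0, 0, 0, 0, 0.75],
  ],
)

```text
time: 13.45
tool_pos: [458.7, -258.0, -22.8]
ee_rot: [-1.186, 1.245, -1.245]
wrist_force: [0.4, -0.3, -0.2]
finger_gap: 0.753
```

Run:
```python
from h import *
s=r.sense();print(s["tool_pos"],s["wrist_force"])
slice_w("w5")
```

```text
[ 458.65970583 -257.97869509  -22.75038108] [ 0.40373866 -0.28526835 -0.20034624]
circle [ 462.2 -203.4   50.4] area 35078.5
```

View pics/w5.png

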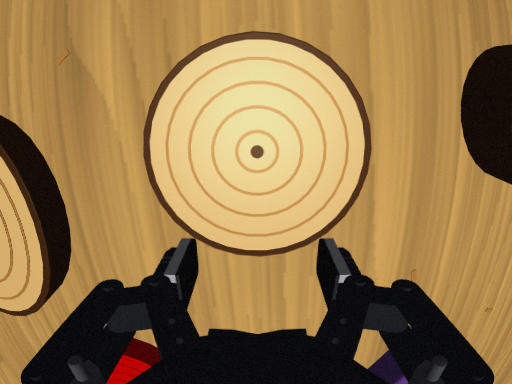

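The push works: the slice has moved to (462.2,−203.4) and is seated in the cradle 54.6 mm ahead of the TCP. I'll carry on diagonally towards the jig's axis.

Request:
move_arm(
  increments=[
    [0.04, 0.1, 0, 0, 0, 0, 0.75],
    [0.08, 0.2, 0, 0, 0, 0, 0.75],
    [0.08, 0.2, 0, 0, 0, 0, 0.75],
    [0.08, 0.2, 0, 0, 0, 0, 0.75],
    [0.08, 0.2, 0, 0, 0, 0, 0.75],
    [0.08, 0.2, 0, 0, 0, 0, 0.75],
    [0.08, 0.2, 0, 0, 0, 0, 0.75],
    [0.08, 0.2, 0, 0, 0, 0, 0.75],
    [0.08, 0.2, 0, 0, 0, 0, 0.75],
    [0.08, 0.2, 0, 0, 0, 0, 0.75],
  ],
)

```text
time: 14.5
tool_pos: [496.8, -162.9, -22.7]
ee_rot: [-1.185, 1.245, -1.246]
wrist_force: [-1.2, -0.8, 0.3]
finger_gap: 0.753
```

Request:
move_arm(
  increments=[
    [0.08, 0.2, 0, 0, 0, 0, 0.75],
    [0.08, 0.2, 0, 0, 0, 0, 0.75],
    [0.08, 0.2, 0, 0, 0, 0, 0.75],
    [0.08, 0.2, 0, 0, 0, 0, 0.75],
    [0.08, 0.2, 0, 0, 0, 0, 0.75],
    [0.08, 0.2, 0, 0, 0, 0, 0.75],
    [0.08, 0.2, 0, 0, 0, 0, 0.75],
    [0.08, 0.2, 0, 0, 0, 0, 0.75],
    [0.08, 0.15, 0, 0, 0, 0, 0.75],
    [0, 0, 0, 0, 0, 0, 0.75],
  ],
)

```text
time: 15.5
tool_pos: [533.0, -75.2, -22.7]
ee_rot: [-1.185, 1.245, -1.245]
wrist_force: [-0.8, -0.5, -0.9]
finger_gap: 0.751
```

Run:
```python
from h import *
s=r.sense();print(s["time"],s["tool_pos"],s["wrist_force"])
m,im=slice_w("w6")
t=r.camera("top");cv2.imwrite("pics/t6.png",t)
cv2.imwrite("pics/c6.png",np.hstack([im[:,:],cv2.resize(t[120:240,150:240],(288,384),interpolation=cv2.INTER_CUBIC)]))
```

```text
15.5 [532.97334595 -75.15448456 -22.66592484] [-0.80826031 -0.52181579 -0.89115657]
circle [536.5 -20.2  50.4] area 35065.5
```

View pics/c6.png

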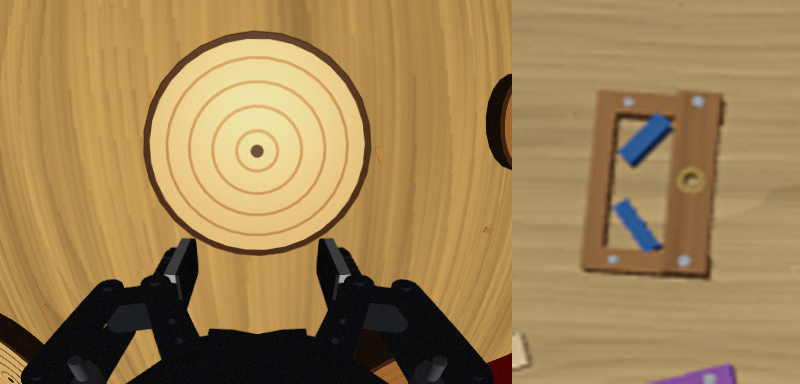

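The slice is at (536.5,−20.2), still in the cradle, and the jig is untouched. Next I'll move to the axis about 115 mm in front of the guide.

Request:
move_arm(
  increments=[
    [0.04, 0.1, 0, 0, 0, 0, 0.75],
    [0.05, 0.18, 0, 0, 0, 0, 0.75],
    [0.05, 0.18, 0, 0, 0, 0, 0.75],
    [0.05, 0.18, 0, 0, 0, 0, 0.75],
    [0.05, 0.18, 0, 0, 0, 0, 0.75],
    [0.04, 0.18, 0, 0, 0, 0, 0.75],
    [0.03, 0.18, 0, 0, 0, 0, 0.75],
    [0.01, 0.16, 0, 0, 0, 0, 0.75],
    [0, 0, 0, 0, 0, 0, 0.75],
    [0, 0, 0, 0, 0, 0, 0.75],
  ],
)

```text
time: 16.6
tool_pos: [548.3, -9.0, -22.8]
ee_rot: [-1.186, 1.245, -1.245]
wrist_force: [-0.2, -0.1, 0.3]
finger_gap: 0.75
```

Run:
```python
from h import *
s=r.sense();print(s["time"],s["tool_pos"],s["wrist_force"])
m,im=slice_w("w7")
```

```text
16.6 [548.3164899   -9.02139183 -22.78260259] [-0.16871378 -0.09568848  0.2824723 ]
circle [552.2  47.1  50.4] area 35219.5
```

View pics/w7.png

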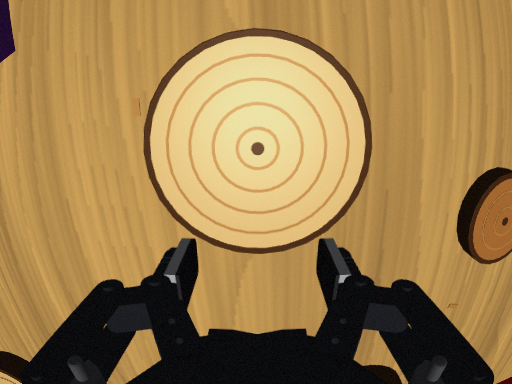

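The slice is at (552.2,47.1), with the axis at x ≈ 552.7 there, so it is lined up. I'll move in 60 mm along the axis.

Request:
move_arm(
  increments=[
    [0.005, 0.1, 0, 0, 0, 0, 0.75],
    [0.008, 0.16, 0, 0, 0, 0, 0.75],
    [0.008, 0.16, 0, 0, 0, 0, 0.75],
    [0.008, 0.16, 0, 0, 0, 0, 0.75],
    [0.008, 0.16, 0, 0, 0, 0, 0.75],
    [0.008, 0.16, 0, 0, 0, 0, 0.75],
    [0.008, 0.16, 0, 0, 0, 0, 0.75],
    [0.008, 0.14, 0, 0, 0, 0, 0.75],
    [0, 0, 0, 0, 0, 0, 0.75],
    [0, 0, 0, 0, 0, 0, 0.75],
  ],
)

```text
time: 17.65
tool_pos: [551.5, 51.0, -22.7]
ee_rot: [-1.186, 1.245, -1.245]
wrist_force: [0.1, -0.6, 0.1]
finger_gap: 0.751
```

Run:
```python
from h import *
s=r.sense();print(s["time"],s["tool_pos"],s["wrist_force"])
m,im=slice_w("w8")
t=r.camera("top");cv2.imwrite("pics/t8.png",t)
cv2.imwrite("pics/c8.png",np.hstack([im,cv2.resize(t[120:240,150:240],(288,384),interpolation=cv2.INTER_CUBIC)]))
```

```text
17.65 [551.45419468  50.97997704 -22.74787309] [ 0.14802382 -0.62272257  0.11022625]
circle [555.  104.5  49.1] area 31923.5
```

View pics/c8.png

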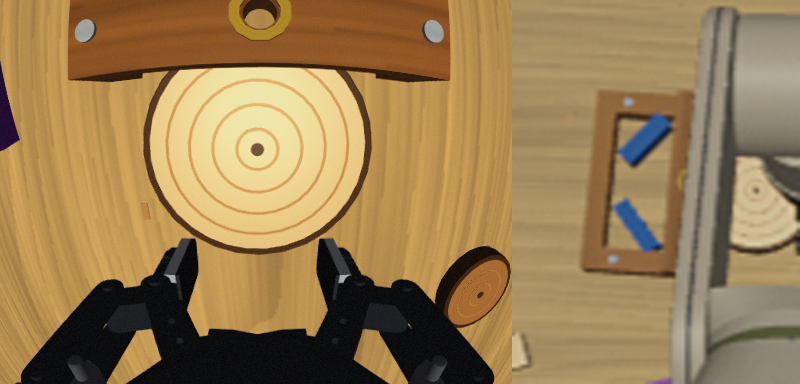

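The slice's leading edge is under the bar. The pith is at (257,149), the brass rim at (260,14), the bar screws at (85,30) and (433,30), and the fingers are clear behind.

Run:
```python
from h import *
m=r.camera_model("wrist")
a,b=won(m,85,30,42),won(m,433,30,42)
print('guide',won(m,260,14,41),'screws',a,b,(a+b)/2,np.degrees(np.arctan2(*(b-a)[::-1])),'pith',won(m,257,149,20))
```

```text
guide [559.01894459 161.4542604 ] screws [487.22991902 166.01415448] [630.82062202 159.34908525] [559.02527052 162.68161986] -2.65759845493467 pith [555.1632021 105.8943572]
```

The guide measures (558.9,161.7) and the slice (555.1,105.9), so about 56 mm remains. I'll push 50 mm, then creep.

Request:
move_arm(
  increments=[
    [0.01, 0.1, 0, 0, 0, 0, 0.75],
    [0.01, 0.14, 0, 0, 0, 0, 0.75],
    [0.01, 0.14, 0, 0, 0, 0, 0.75],
    [0.01, 0.14, 0, 0, 0, 0, 0.75],
    [0.01, 0.14, 0, 0, 0, 0, 0.75],
    [0.01, 0.12, 0, 0, 0, 0, 0.75],
    [0.01, 0.1, 0, 0, 0, 0, 0.75],
    [0.01, 0.08, 0, 0, 0, 0, 0.75],
    [0, 0.04, 0, 0, 0, 0, 0.75],
    [0, 0, 0, 0, 0, 0, 0.75],
  ],
)

```text
time: 18.75
tool_pos: [555.5, 101.0, -22.7]
ee_rot: [-1.185, 1.245, -1.245]
wrist_force: [0.1, -0.2, 0.3]
finger_gap: 0.747
```

```bash
cat > f.py <<'E'
from h import *
import sys
def go(tag):
    s=r.sense();m=r.camera_model("wrist");im=r.camera("wrist");cv2.imwrite(f"pics/{tag}.png",im)
    print(s["time"],s["tool_pos"].round(2),s["wrist_force"].round(2))
    hsv=cv2.cvtColor(im,cv2.COLOR_BGR2HSV)
    # outer bark rim front/near of the slice: pale visible part on the near side; robust circle through near boundary
    k=cv2.inRange(hsv,(15,30,200),(35,140,255));k=cv2.morphologyEx(k,cv2.MORPH_OPEN,np.ones((5,5)))
    cs,_=cv2.findContours(k,cv2.RETR_EXTERNAL,cv2.CHAIN_APPROX_NONE)
    c=max(cs,key=cv2.contourArea);p=np.array([won(m,*q[0],20) for q in c])
    lim=float(p[:,1].max())-4
    q=p[p[:,1]<lim]
    f=least_squares(lambda a:np.hypot(q[:,0]-a[0],q[:,1]-a[1])-50.4,p.mean(0),loss="soft_l1",f_scale=.5).x
    print('circle centre R=50.4',f.round(2),'pale y',p[:,1].min().round(1),p[:,1].max().round(1),'n',len(q))
    b=cv2.inRange(hsv,(22,120,90),(32,255,255));n,l,st,ce=cv2.connectedComponentsWithStats(b)
    for i in range(1,n):
        if 150<st[i,4]<6000: print('brass?',st[i],won(m,st[i,0]+st[i,2]/2-.5,st[i,1]+st[i,3]/2-.5,41).round(1))
go(sys.argv[1])
E
python3 f.py w9
```

```text
18.75 [555.5  101.02 -22.71] [ 0.08 -0.18  0.27]
circle centre R=50.4 [489.31 172.51] pale y 74.7 252.1 n 1223
brass? [ 225  112   61   60 1580] [558.8 162.8]
```

Request:
move_arm(
  increments=[
    [0, 0.02, 0, 0, 0, 0, 0.75],
    [0.005, 0.02, 0, 0, 0, 0, 0.75],
    [0, 0.02, 0, 0, 0, 0, 0.75],
    [0, 0.02, 0, 0, 0, 0, 0.75],
    [0, 0.02, 0, 0, 0, 0, 0.75],
    [0, 0, 0, 0, 0, 0, 0.75],
    [0, 0, 0, 0, 0, 0, 0.75],
    [0, 0, 0, 0, 0, 0, 0.75],
    [0, 0, 0, 0, 0, 0, 0.75],
    [0, 0, 0, 0, 0, 0, 0.75],
  ],
)

```text
time: 19.8
tool_pos: [555.7, 105.7, -22.7]
ee_rot: [-1.185, 1.246, -1.246]
wrist_force: [0.2, 0.4, 0.1]
finger_gap: 0.748
```

Request:
move_arm(
  increments=[
    [0, 0.01, 0, 0, 0, 0, 0.75],
    [0, 0.01, 0, 0, 0, 0, 0.75],
    [0, 0, 0, 0, 0, 0, 0.75],
    [0, 0, 0, 0, 0, 0, 0.75],
    [0, 0, 0, 0, 0, 0, 0.75],
    [0, 0, 0, 0, 0, 0, 0.75],
    [0, 0, 0, 0, 0, 0, 0.75],
    [0, 0, 0, 0, 0, 0, 0.75],
    [0, 0, 0, 0, 0, 0, 0.75],
    [0, 0, 0, 0, 0, 0, 0.75],
  ],
)

```text
time: 20.8
tool_pos: [555.7, 106.7, -22.7]
ee_rot: [-1.185, 1.246, -1.246]
wrist_force: [-0.0, -0.4, 0.2]
finger_gap: 0.75
```

```bash
cat > g.py <<'E'
from h import *
import sys
s=r.sense();m=r.camera_model("wrist");im=r.camera("wrist");cv2.imwrite(f"pics/{sys.argv[1]}.png",im)
print(s["time"],s["tool_pos"].round(2),s["wrist_force"].round(2))
# dark bark on the near rim, seen between the fingers: outermost dark edge per column
g=cv2.cvtColor(im,cv2.COLOR_BGR2GRAY).astype(int)
P=[]
for u in range(205,312,4):
    col=g[:,u]
    d=[v for v in range(200,290) if col[v]<90]
    if d: P.append((u,d[0],d[0]-0.5))
print(P[::3])
q=np.array([won(m,u,v,20) for u,_,v in P if v<290])
if len(q)>6:
    f=least_squares(lambda a:np.hypot(q[:,0]-a[0],q[:,1]-a[1])-a[2],[q[:,0].mean(),q[:,1].mean()+50,50]).x;print('free',f.round(1))
    for R in(50.4,52): print(R,least_squares(lambda a:np.hypot(q[:,0]-a[0],q[:,1]-a[1])-R,[q[:,0].mean(),q[:,1].mean()+50],loss="soft_l1").x.round(1))
E
python3 g.py w10
```

```text
20.8 [555.71 106.74 -22.72] [-0.03 -0.35  0.22]
[(205, 239, 238.5), (217, 244, 243.5), (229, 248, 247.5), (241, 250, 249.5), (253, 252, 251.5), (265, 252, 251.5), (277, 250, 249.5), (289, 247, 246.5), (301, 243, 242.5)]
free [559.4 162.2  52.5]
50.4 [559.3 160. ]
52 [559.4 161.7]
```

No resistance yet, and the slice is at about (559.3,160). I'll creep until the force rises.

Request:
move_arm(
  increments=[
    [0, 0.01, 0, 0, 0, 0, 0.75],
    [0, 0.01, 0, 0, 0, 0, 0.75],
    [0, 0, 0, 0, 0, 0, 0.75],
    [0, 0, 0, 0, 0, 0, 0.75],
    [0, 0, 0, 0, 0, 0, 0.75],
    [0, 0, 0, 0, 0, 0, 0.75],
    [0, 0, 0, 0, 0, 0, 0.75],
    [0, 0, 0, 0, 0, 0, 0.75],
    [0, 0, 0, 0, 0, 0, 0.75],
    [0, 0, 0, 0, 0, 0, 0.75],
  ],
)

```text
time: 21.85
tool_pos: [555.8, 107.7, -22.7]
ee_rot: [-1.185, 1.246, -1.246]
wrist_force: [-0.7, -0.3, 0.0]
finger_gap: 0.75
```

Request:
move_arm(
  increments=[
    [0, 0.01, 0, 0, 0, 0, 0.75],
    [0, 0.01, 0, 0, 0, 0, 0.75],
    [0, 0, 0, 0, 0, 0, 0.75],
    [0, 0, 0, 0, 0, 0, 0.75],
    [0, 0, 0, 0, 0, 0, 0.75],
    [0, 0, 0, 0, 0, 0, 0.75],
    [0, 0, 0, 0, 0, 0, 0.75],
    [0, 0, 0, 0, 0, 0, 0.75],
    [0, 0, 0, 0, 0, 0, 0.75],
    [0, 0, 0, 0, 0, 0, 0.75],
  ],
)

```text
time: 22.85
tool_pos: [555.7, 108.7, -22.7]
ee_rot: [-1.185, 1.246, -1.246]
wrist_force: [0.1, -1.2, 0.3]
finger_gap: 0.75
```

```bash
python3 g.py w11; python3 -c "
from h import *
s=r.sense();print(s['wrist_force'],s['moment'])"
```

```text
22.85 [555.72 108.73 -22.71] [ 0.12 -1.21  0.3 ]
[(205, 239, 238.5), (217, 244, 243.5), (229, 249, 248.5), (241, 251, 250.5), (253, 252, 251.5), (265, 252, 251.5), (277, 250, 249.5), (289, 247, 246.5), (301, 243, 242.5)]
free [559.3 162.4  50.9]
50.4 [559.3 161.8]
52 [559.4 163.5]
[ 0.13634004 -0.90339212 -0.13882885] [-0.18921012 -0.04764457 -0.01314795]
```

Request:
move_arm(
  increments=[
    [0, 0.01, 0, 0, 0, 0, 0.75],
    [0, 0.01, 0, 0, 0, 0, 0.75],
    [0, 0, 0, 0, 0, 0, 0.75],
    [0, 0, 0, 0, 0, 0, 0.75],
    [0, 0, 0, 0, 0, 0, 0.75],
    [0, 0, 0, 0, 0, 0, 0.75],
    [0, 0, 0, 0, 0, 0, 0.75],
    [0, 0, 0, 0, 0, 0, 0.75],
    [0, 0, 0, 0, 0, 0, 0.75],
    [0, 0, 0, 0, 0, 0, 0.75],
  ],
)

```text
time: 23.9
tool_pos: [555.7, 109.7, -22.7]
ee_rot: [-1.186, 1.246, -1.246]
wrist_force: [-0.7, -3.2, 1.5]
finger_gap: 0.748
```

Request:
move_arm(
  increments=[
    [0, 0.01, 0, 0, 0, 0, 0.75],
    [0, 0.01, 0, 0, 0, 0, 0.75],
    [0, 0, 0, 0, 0, 0, 0.75],
    [0, 0, 0, 0, 0, 0, 0.75],
    [0, 0, 0, 0, 0, 0, 0.75],
    [0, 0, 0, 0, 0, 0, 0.75],
    [0, 0, 0, 0, 0, 0, 0.75],
    [0, 0, 0, 0, 0, 0, 0.75],
    [0, 0, 0, 0, 0, 0, 0.75],
    [0, 0, 0, 0, 0, 0, 0.75],
  ],
)

```text
time: 24.9
tool_pos: [555.4, 110.3, -22.8]
ee_rot: [-1.186, 1.246, -1.246]
wrist_force: [-2.0, -6.4, 1.8]
finger_gap: 0.754
```

```bash
python3 g.py w12
```

```text
24.9 [555.41 110.25 -22.84] [-1.97 -6.38  1.82]
[(205, 242, 241.5), (217, 247, 246.5), (229, 251, 250.5), (241, 253, 252.5), (253, 254, 253.5), (265, 254, 253.5), (277, 252, 251.5), (289, 249, 248.5), (301, 245, 244.5)]
free [558.9 164.1  52.2]
50.4 [558.9 162.2]
52 [558.9 163.9]
```

The force is up to 6 N and the slice has stopped at (558.9,162.2), right at the guide, so it is seated. I'll withdraw straight back, then up.

Request:
move_arm(
  increments=[
    [0, -0.05, 0, 0, 0, 0, 0.75],
    [-0.005, -0.1, 0, 0, 0, 0, 0.75],
    [-0.01, -0.2, 0, 0, 0, 0, 0.75],
    [-0.01, -0.25, 0, 0, 0, 0, 0.75],
    [-0.01, -0.25, 0, 0, 0, 0, 0.75],
    [0, 0, 0.3, 0, 0, 0, 0.75],
    [0, 0, 0.5, 0, 0, 0, 0.75],
    [0, 0, 0.6, 0, 0, 0, 0.75],
    [0, 0, 0.6, 0, 0, 0, 0.75],
    [0, 0, 0.6, 0, 0, 0, 0.75],
  ],
)

```text
time: 25.95
tool_pos: [554.1, 68.2, 109.8]
ee_rot: [-1.184, 1.245, -1.246]
wrist_force: [1.6, -0.7, -0.5]
finger_gap: 0.749
```

Run:
```python
from h import *
s=r.sense();print(s["time"],s["tool_pos"].round(1))
m=r.camera_model("wrist");im=r.camera("wrist");cv2.imwrite("pics/w13.png",im)
t=r.camera("top");cv2.imwrite("pics/t13.png",t)
cv2.imwrite("pics/c13.png",np.hstack([im,cv2.resize(t[120:240,150:240],(288,384),interpolation=cv2.INTER_CUBIC)]))
```

```text
25.95 [554.1  68.2 109.8]
```

Request:
move_arm(
  increments=[
    [0, -0.3, 0.3, 0, 0, 0, 0.75],
    [-0.2, -0.5, 0.3, 0, 0, 0, 0.75],
    [-0.2, -0.5, 0.3, 0, 0, 0, 0.75],
    [-0.2, -0.5, 0.3, 0, 0, 0, 0.75],
    [-0.2, -0.5, 0.3, 0, 0, 0, 0.75],
    [-0.2, -0.5, 0, 0, 0, 0, 0.75],
    [-0.2, -0.5, 0, 0, 0, 0, 0.75],
    [-0.2, -0.5, 0, 0, 0, 0, 0.75],
    [0, 0, 0, 0, 0, 0, 0.75],
    [0, 0, 0, 0, 0, 0, 0.75],
  ],
)

```text
time: 27.05
tool_pos: [483.4, -122.5, 182.4]
ee_rot: [-1.184, 1.247, -1.247]
wrist_force: [-0.7, 0.9, -0.0]
finger_gap: 0.748
```

Run:
```python
from h import *
from scipy.spatial.transform import Rotation
s=r.sense();print(s["time"],s["tool_pos"].round(1),s["wrist_force"].round(2))
m=r.camera_model("top");im=r.camera("top");cv2.imwrite("pics/t14.png",im);i0=cv2.imread("pics/top0.png")
hsv=cv2.cvtColor(im,cv2.COLOR_BGR2HSV)
k=cv2.inRange(hsv,(10,20,178),(30,98,255));k[:, :170]=0;k[:,250:]=0;k[:150]=0;k[205:]=0
# pale region in-frame near the jig: outer arc on the open side and on the V side
n,l,st,ce=cv2.connectedComponentsWithStats(k)
for i in range(1,n):
    if st[i,4]>25: print(st[i],ce[i].round(1))
ys,xs=np.where(k)
p=[]
for v in range(160,196):
    w=xs[ys==v]; w=w[w>208]
    if len(w): p.append(on(m,w.max()+.5,v,20))
p=np.array(p);print(len(p))
for R in(50.4,52): print(R,least_squares(lambda a:np.hypot(p[:,0]-a[0],p[:,1]-a[1])-R,[559,162],loss="soft_l1").x.round(1))
d=cv2.absdiff(im,i0).max(2)>60
for nme,(u,v,a) in dict(thick=(327,155,22),small=(265,127,16),big=(108,169,34),block=(410,179,28),stick=(128,236,30),rasp=(218,100,50)).items(): print(nme,int(d[v-min(a,18):v+min(a,18),u-a:u+a].sum()))
```

```text
27.05 [ 483.4 -122.5  182.4] [-0.73  0.94 -0.02]
[189 163  11  29 213] [194.4 176.9]
[212 163  12  31 247] [217.6 178.5]
32
50.4 [557.4 161.6]
52 [557.5 163.5]
thick 320
small 0
big 0
block 100
stick 0
rasp 0
```

Run:
```python
from h import *
for f in("top0","t14"):
    h=cv2.cvtColor(cv2.imread(f"pics/{f}.png"),cv2.COLOR_BGR2HSV)
    for nm,(x,y,a),lo,hi in(("block",(410,179,28),(115,60,30),(150,255,255)),("thick",(327,155,24),(8,60,100),(16,200,255))):
        k=cv2.inRange(h[y-a:y+a,x-a:x+a],lo,hi);M=cv2.moments(k,True);print(f,nm,M["m00"],round(M["m10"]/max(M["m00"],1),1),round(M["m01"]/max(M["m00"],1),1))
```

```text
top0 block 846.0 27.9 28.6
top0 thick 648.0 24.1 22.4
t14 block 830.0 28.3 28.6
t14 thick 0.0 0.0 0.0
```

Run:
```python
from h import *
a=cv2.imread("pics/scene0.png");b=r.camera("scene");cv2.imwrite("pics/s15.png",b)
for nm,(x,y,w) in dict(thick=(245,238,20),small=(308,220,12),block=(161,285,22)).items():
    A=a[y-w:y+w,x-w:x+w];R=cv2.matchTemplate(b[y-w-15:y+w+15,x-w-15:x+w+15],A,cv2.TM_CCOEFF_NORMED);_,v,_,p=cv2.minMaxLoc(R);print(nm,round(v,3),p[0]-15,p[1]-15)
```

```text
thick 0.993 0 0
small 0.99 0 0
block 0.993 0 0
```

All three match their starting places, so I'm handing in.

```bash
python3 -c "
from workcell import r
print(r.sign_off())"
```

```text
the job is handed in; nothing more can be done
None
```

I pushed the thin pale slice into the brown jig with two open fingertips until it seated against the V-stop, backed the hand away, and handed the job in at about 27 s. The sign-off gives no verdict.

- **Seating:** The slice stopped moving and the push force rose to about 6 N. After I withdrew, the top camera put its centre about 1 mm from the guide hole: (557.4, 161.6) against roughly (558.3, 161.5). That assumes a pale-face radius of 50.4 mm; a 52 mm radius gives about 2 mm. The wrist camera agreed to within about 1 mm before I withdrew.
- **Bystanders:** The thick slice, small slice and sanding block showed no shift in the scene view. In the top view nothing had changed at the big slice, stick or rasp. The arm hid the thick slice in that view, so its check rests on the scene view alone.
- **What went wrong:** The first push passed over the slice without moving it, because the part-open fingertips stood well above the TCP height I had planned on. I backed off, lowered the tool to a TCP reading of about −23 mm with no bench contact, and the second push worked.
- **Not seen by eye:** I had used all 12 picture views by then, so the final state was checked by numbers only.

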